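# Reset the drinks dosing unit and hold its recessed button

## Task

The drinks dosing unit on the counter has to be reset: lift the sprung knob on its round steel turret, turn the turret clockwise until its hole stands over the recessed reset button, and let the knob drop home so that the turret is locked there. Then take the reset pin (thin long rod, square handle) out of the tool rack, reach it down through the hole and push the button fully down. Finish while holding: the pin stays in the gripper, upright, and keeps the button down; leave everything else on the counter standing where it is.

Things in the scene. Friction and masses are not known exactly. Their poses are not given: they have to be found in the camera images.
- unit_base (a point): Centre of the underside of the dosing unit's housing, on the turret's axis; x and y are the unit's own (it stands turned by up to 0.35 rad). A low black housing, 190 by 190 mm, 60 mm high, with a grey block (45 mm deep, 72 mm high, two steel stubs on it to 86 mm) along its +x side and the round steel turret on top.
- turret_axis (a point): Fixed point on the turret's vertical axis, level with the turret's top face (70 mm above the table). The turret is a round steel plate, 158 mm across, 8 mm thick, with a dark hub (rising 8 mm above the face). It carries the locking plunger and the aperture, each 60 mm from the axis, opposite each other.
- turret (a joint): Turn of the turret (rad), growing counter-clockwise from above. 0 = service position: aperture straight over the reset button, plunger beside the index nib. Starts locked at 0.75 to 1.35, so it is turned clockwise to 0. Range -0.25 to 1.45. With the plunger down it only plays within a parking slot (0.67 to 1.43). Turning it takes about 0.1 N m.
- plunger (a joint): Lift of the locking plunger (m): 0 = down, home; 0.015 = fully raised. A spring pulls it down (3 N at 0, 6 N at the top). The turret is free once it is raised more than 0.010. Let go at turret 0 (within 0.04 rad) it drops home to 0 and locks the turret; between there and the parking slot it stays up at 0.010, on the land.
- plunger_knob (a point): Middle of the plunger's round black knob, 25 mm across, straight for 10 mm above and below this point; plunger down, it is 28 mm above the turret's face (98 mm above the table). Under it is a 20 mm wide bush, 10 mm high above the face. It rises with the plunger and goes round with the turret, 60 mm from the axis: the turret is swung round by the lifted knob.
- index_nib (a point): Small fixed steel bar (22 by 8 mm, its top level with the turret's face) on the housing, 96 mm from the turret's axis, just outside the rim. In the service position the plunger stands on the line from the axis to this nib.
- aperture (a point): Centre of the round hole through the turret, 18 mm across, on the turret's top face, 60 mm from the axis, opposite the plunger.
- button_top (a point): Centre of the top of the round reset button, 16 mm across, in a 25 mm wide well of the housing under the turret, 30 mm below the turret's top face when up (40 mm above the table). It can be reached only when the aperture stands over it; fingers do not fit. The point goes down with the button.
- button (a joint): Push of the reset button (m): 0 = up, 0.008 = fully down. Spring: 2 N at the start, 6 N fully down; it comes back up when let go.
- pin_grip (a point): Middle of the reset pin's square black handle, 20 by 20 mm and 52 mm high (26 mm above and below this point), faces along x and y of this point, z up along the pin. Below the handle runs a straight steel rod, 7 mm thick and 75 mm long. It hangs upright in a hole of the tool rack, handle resting on the rack's top plate; about 90 g.
- pin_tip (a point): Lower end of the reset pin's rod, on its axis, 101 mm below pin_grip.
- rack_top (a point): Centre of the top plate of the steel tool rack (plate 70 by 190 mm, 6 mm thick, top 90 mm above the table, panels at its two ends), with two 12 mm holes 45 mm either way along its y. The reset pin hangs in one, the stopper in the other; which is which varies.
- stopper_mid (a point): Middle of the round knob of a bottle stopper (knob 28 mm across, 33 mm high, stem only 25 mm long), hanging in the rack's other hole. Not needed; leave it alone.
- glass_a_mid (a point): Centre (half-way up) of a bystander: drinking glass, 62 mm across, 125 mm tall. Leave it alone.
- shot_a_mid (a point): Centre (half-way up) of a bystander: shot glass, 44 mm across, 55 mm tall. Leave it alone.
- shot_b_mid (a point): Centre (half-way up) of a bystander: second shot glass of the same size (44 by 55 mm). Leave it alone.
- mug_mid (a point): Centre (half-way up) of a bystander: white mug, 80 mm across, 90 mm tall, handle at its +y. Leave it alone.
- bottle_mid (a point): Centre (half-way up) of a bystander: closed green bottle, 68 mm across, 230 mm tall. Leave it alone.
- opener_mid (a point): Centre (half-way up) of a bystander: flat steel bottle opener, about 120 mm long, 6 mm thick, lying. Leave it alone.
There are look-alikes about, which are no part of the job. Leave any red or yellow look-alike of the part that bears pin_grip alone.

How it is judged:
By the outcome, as a careful person would: the job done as asked, in the order asked, and still so for the second after the job is handed in, while the arm keeps its last pose, push and grip.
It also fails if it takes over 51 s, if anything falls off the work surface, if the arm or the gripper's body presses on something with over 40 N, if the wrist force passes 120 N, or if a joint passes its speed limit or range.

## Robot

A 6-joint arm with a two-finger parallel gripper is mounted at the origin on the work surface. World frame = base frame: x ahead of the robot, y to its left, z up, the work surface at z = 0. Lengths are in mm, angles in rad, forces in N, time in s.
With the tool pointing down it reaches from about 275 to 750 mm from the base axis. Payload 10.2 kg.
Tool frame: the origin (TCP) lies midway between the tips of the shut fingers; the grasp point (between the pads) lies 19 mm behind it; z points along the fingers, y is the line along which they close (so a half turn about z gives the same grasp; the last joint's range is limited). The gripper opens to 85 mm and grips with 20 to 120 N. Pads are 22 mm wide; open, the fingers measure 114 mm over their backs; the gripper's body (76 mm by 85 mm) begins 54 mm behind the grasp point. The pads swing forward as they close: fully open they stand 13 mm farther back than shut.
Start: joints at [-1.453, 0.313, 1.498, -0, 1.331, -0.223], TCP at [175.464, -494.817, 231.294] pointing down, gripper open.
Joint ranges: [-2.94, 2.94], [-0.97, 2.17], [0.19, 2.56], [-1.23, 4.37], [0.02, 3.11], [-2.88, 2.88]. Speed limits (rad/s): [2.39, 2.39, 3.01, 3.14, 3.14, 3.14].

## Interface

Orientations are given as a unit quaternion [w, x, y, z].
In Python, from rig import ctrl gives the robot as it stands.
- The arm moves only by the tool send_rows, never from a script. Its argument "targets" is a list of rows, each a list of 7 numbers: the closure, from -1 (fully open) to 1 (shut), so that 0 is half open, then the shift along the tool's x, y, z in m, then the turn, a rotation vector about the tool's x, y, z in rad. In form: [[claw, dx, dy, dz, ax, ay, az], ...]. A call has exactly 10 rows; each row shifts and turns the commanded pose from where the row before left it, along the tool's axes as they then stand; what a row does not reach is not made up. A row lasts 1/8 s, in which the tool goes at most 62.5 mm and 10.7 degrees, less where a joint would pass 70% of its speed; a pose out of reach is approached as far as the arm can. A call with a gripper value outside its range is refused whole. The fingers move at their own pace and stop on an object; "squeeze" is the grip in N (left out, the last holds). Time passes only in rows, so rows that do not move let the fingers close, or fill a call up. It gives the time, the measured TCP pose, the force, the opening and the grip force at its end, in the units of the state.
- ctrl.sense(): the state, without advancing time (a new reading comes with each control period).
- ctrl.capture(name): name is "side" or "top"; returns a dict with "img" (384x512x3 uint8, red, green, blue), "camera_matrix" (3x3 intrinsics, pixels), "k1" (the pictures are not rectified: a ray, as slopes to the right and down, at radius r is drawn at 1 + k1 r^2 times it, then the intrinsics apply), "R" (3x3) and "t" (3): a world point X has camera coordinates R X + t. Camera axes: x right, y down, z forward; pixel columns grow to the right and rows downward; lengths in mm; the calibration is good to about 2 mm. A picture is of the moment at which its call begins. There is no depth.
- ctrl.finish_job(): hands the job in; it is judged then, once.
Trained networks look in a picture, given as the dict that the camera call returned (one of the last four; its "shot" number tells which), for a name from the list of things; names that differ only in an ending like _2 or _b are one class to them, and where a whole thing is asked for, a point or a joint stands for the part that bears it (a point fixed in the world has none). Each returns a list of dicts, best first, with "score" (0 to 1); they miss things now and then, are a little off and sometimes report something else, mostly with a low value. They report only what shows in the picture. A call takes as long as a camera call. They do not tell look-alikes from the thing itself.
- ctrl.boxes_of(query, picture): "extent" ([left, top, width, height] in pixels, round what is visible of it).
- ctrl.landmark_of(query, picture): "point" ([column, row] in pixels: a listed point, or the origin of a listed thing).
The state is a dict: "time_s": time; "joints": joint angles; "dq": joint speeds; "tau": joint torques, N m; "eef_pos": TCP position; "ee_rot": TCP orientation; "force": force on the tool from outside, world axes, zero at the start; "wrist_torque": the same for the moment, N m; "grip_width": opening from 0.0 (shut) to 1.0 (fully open); "grip_force": force on a finger pad.
Only numpy, scipy, OpenCV 4.12 (cv2) and the standard library are available. Lean on these libraries where they do the work, as an engineer would, in place of code of your own. Each camera call takes 0.05 s, during which the arm holds its last target. There are 200 camera calls.

## Working session

There is one attempt and no reset: what is moved stays moved. The work goes in short steps, Python scripts to look and compute and a tool call to move; the robot and the scene stay as the last step left them, time stands still between calls to the robot, and variables do not carry over. Pictures are saved under pics/ and viewed, at most 10 in all, crops included, and the job is handed in when it is done.

Besides the shell and the picture viewer there is one more tool, called after "Request:" as name(argument=value, ...) on one line, values as JSON. send_rows: Moves the arm, as the interface text tells. Its arguments: {"type":"object","properties":{"targets":{"type":"array"},"squeeze":{"type":"number"}},"required":["targets"]}

```bash
mkdir -p pics; ls
cat > h.py <<'E'
import numpy as np, cv2
from rig import ctrl
def ray(p,px):
    K=np.array(p["camera_matrix"]);R=np.array(p["R"]);t=np.array(p["t"])
    d=np.array([(px[0]-K[0,2])/K[0,0],(px[1]-K[1,2])/K[1,1]]);u=d.copy()
    for _ in range(30): u=d/(1+p["k1"]*(u@u))
    v=R.T@np.array([u[0],u[1],1]); return -R.T@t, v/np.linalg.norm(v)
def atz(p,px,z):
    o,v=ray(p,px); return o+v*(z-o[2])/v[2]
def proj(p,X):
    c=np.array(p["R"])@np.array(X)+np.array(p["t"]);u=c[:2]/c[2];u=u*(1+p["k1"]*(u@u))
    K=np.array(p["camera_matrix"]);return np.array([K[0,0]*u[0]+K[0,2],K[1,1]*u[1]+K[1,2]])
def tri(*pp):
    A=np.zeros((3,3));b=np.zeros(3)
    for p,px in pp:
        o,v=ray(p,px);M=np.eye(3)-np.outer(v,v);A+=M;b+=M@o
    return np.linalg.solve(A,b)
E
python3 - <<'E'
from h import *
np.set_printoptions(precision=1,suppress=True)
P={n:ctrl.capture(n) for n in("top","side")}
for n,p in P.items():
    cv2.imwrite(f"pics/{n}0.png",p["img"][:,:,::-1]); o,v=ray(p,(256,192)); print(n,o,v)
Z=dict(turret_axis=70,plunger_knob=98,index_nib=70,aperture=70,pin_grip=116,rack_top=90,stopper_mid=None,unit_base=0,glass_a_mid=62,shot_a_mid=27,mug_mid=45,bottle_mid=115,opener_mid=3)
for q,z in Z.items():
    for n,p in P.items():
        print(q,n,[(round(r["score"],2),np.array(r["point"]),atz(p,r["point"],z)[:2] if z is not None else '') for r in ctrl.landmark_of(q,p)[:4]])
E
```

```text
pics
top [ 491.1   29.8 1185.4] [ 0.1 -0.  -1. ]
side [504.2 882.7 593. ] [ 0.1 -0.9 -0.5]
turret_axis top [(0.9, array([328. , 224.1]), array([ 508., -161.]))]
turret_axis side [(0.78, array([308.1, 170.9]), array([ 501. , -154.8]))]
plunger_knob top [(0.44, array([352.1, 212.3]), array([ 536.2, -212.4]))]
plunger_knob side [(0.43, array([292.4, 153.3]), array([ 545.4, -194.8]))]
index_nib top [(0.84, array([362.8, 247.3]), array([ 454.4, -244.5]))]
index_nib side [(0.64, array([323.7, 155.2]), array([ 461.6, -257.3]))]
aperture top [(0.57, array([311.1, 237.8]), array([ 474.5, -120.9]))]
aperture side [(0.84, array([321.7, 175.9]), array([ 466.2, -132.4]))]
pin_grip top [(0.74, array([106.2, 208.7]), array([531.8, 357. ])), (0.69, array([108.9, 182.1]), array([593.4, 353.7])), (0.65, array([103.5, 240.9]), array([458.1, 359.9])), (0.51, array([145.2, 207.5]), array([536.5, 267.3]))]
pin_grip side [(0.95, array([275.1, 300.9]), array([536.6, 377. ])), (0.89, array([322.9, 312.8]), array([465.1, 391.3])), (0.72, array([344.8, 280.7]), array([430.6, 315.4])), (0.69, array([240.6, 299.
[... 505 characters left out ...]
152.5])), (0.18, array([310. , 239.5]), array([ 470.3, -119.3]))]
glass_a_mid side [(0.6, array([228.2, 240.3]), array([649.7, 162.2])), (0.35, array([205.9, 281.9]), array([665.4, 289.8]))]
shot_a_mid top [(0.48, array([301.2, 157.4]), array([674.4, -99.8]))]
shot_a_mid side [(0.68, array([239.3, 191.8]), array([670.3, -94.9]))]
mug_mid top []
mug_mid side [(0.95, array([205.3, 278.8]), array([673.5, 262.7]))]
bottle_mid top [(0.73, array([256.5, 107. ]), array([777.5,  16.1]))]
bottle_mid side [(0.64, array([181.9, 176.4]), array([784.2,   7.8]))]
opener_mid top [(0.63, array([349.1, 275. ]), array([ 382.3, -226.6]))]
opener_mid side [(0.46, array([349.7, 183.8]), array([ 384.5, -227.3]))]
```

Run:
```python
import cv2
for n in("top","side"):
    cv2.imwrite(f"pics/{n}0b.png",cv2.resize(cv2.imread(f"pics/{n}0.png"),(800,600),interpolation=cv2.INTER_CUBIC))
```

```text
(no output)
```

View pics/top0b.png

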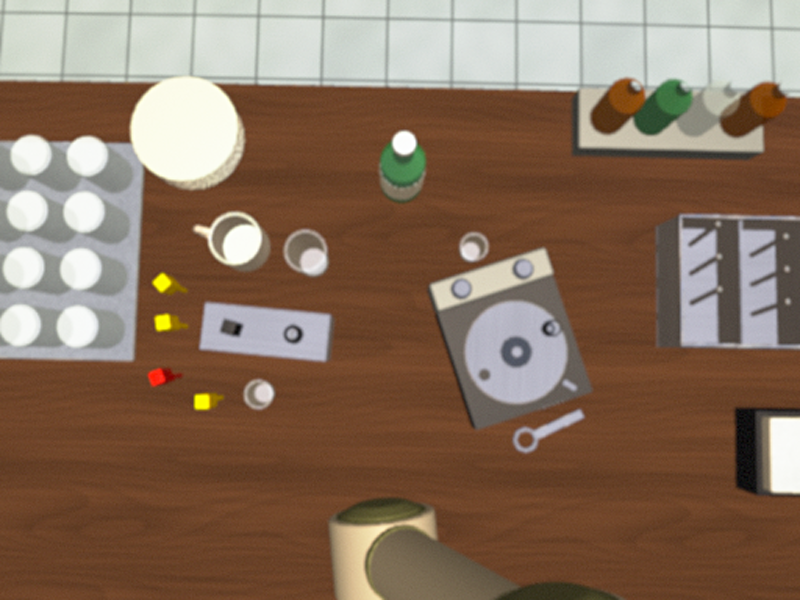

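View pics/side0b.png

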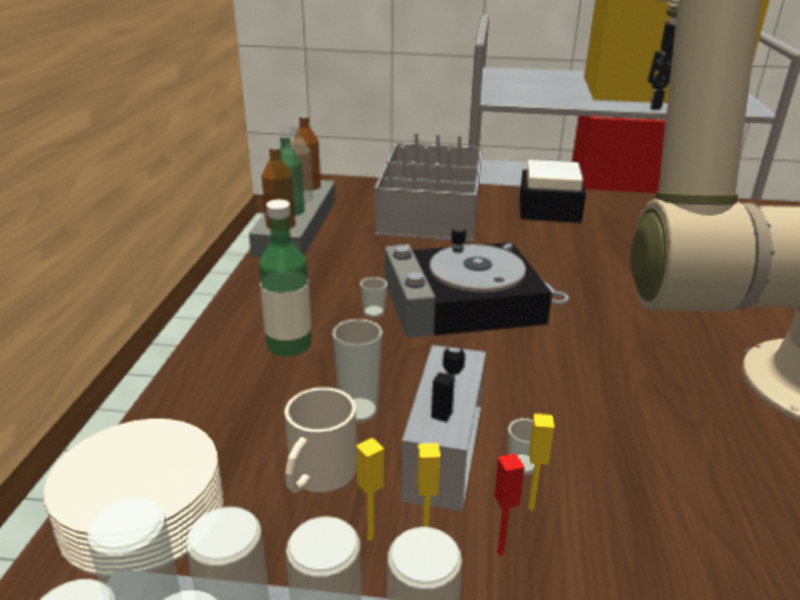

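The top view (800×600) shows turret ≈(516,351), knob ≈(551,328), hole ≈(484,375) and nib ≈(570,385). In the rack, the black pin handle is at ≈(232,328) and the stopper at ≈(292,334). The red and yellow pins are look-alikes. Next I'll zoom in to get exact positions.

Run:
```python
import cv2,numpy as np
t=cv2.imread("pics/top0.png");s=cv2.imread("pics/side0.png")
def c(i,x,y,w,h,W,H): return cv2.resize(i[y:y+h,x:x+w],(W,H),interpolation=cv2.INTER_CUBIC)
# unit crops 100x75 -> x4 ; 
a=c(t,280,180,100,75,400,300);b=c(s,260,140,100,75,400,300)
d=c(t,120,180,100,75,400,300);e=c(s,240,215,100,75,400,300)
cv2.imwrite("pics/z1.png",np.vstack([np.hstack([a,b]),np.hstack([d,e])]))
```

```text
(no output)
```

View pics/z1.png

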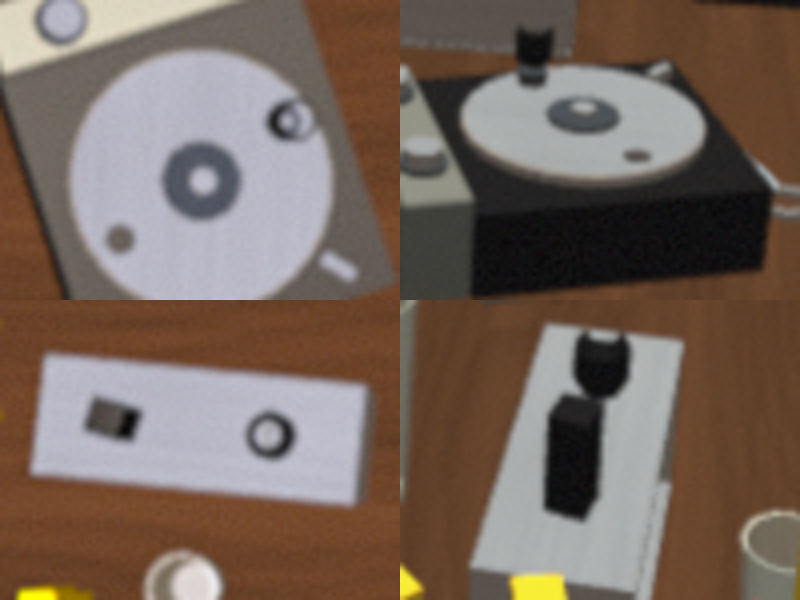

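Run:
```python
from h import *
np.set_printoptions(precision=1,suppress=True)
T=ctrl.capture("top");S=ctrl.capture("side")
M=dict(axis=((330,225.2),(305.5,170.2),70),ap=((310,239.8),(319.2,179),70),knobtop=((354.2,210.2),(293.5,147.5),108),nib=((364.7,246.2),(324.5,157),70),pintop=((146.2,209.2),(285,242.5),142))
for k,(a,b,z) in M.items(): print(k,tri((T,a),(S,b)),atz(T,a,z)[:2],atz(S,b,z)[:2])
# rack corners, top view
for c in((45,353),(368,383),(355,505),(30,475)): print(atz(T,(120+c[0]/4,180+(c[1]-300)/4),90))
# turret ellipse in top image : bright disc
g=cv2.cvtColor(T["img"],cv2.COLOR_RGB2GRAY)
m=cv2.inRange(cv2.GaussianBlur(g,(3,3),0),150,255)
cs,_=cv2.findContours(m,cv2.RETR_EXTERNAL,cv2.CHAIN_APPROX_NONE)
for c in cs:
    if cv2.pointPolygonTest(c,(340,235),False)>=0: 
        h=cv2.convexHull(c)
        w=np.array([atz(T,q,70)[:2] for q in h[:,0].astype(float)]).astype(np.float32)
        print(cv2.fitEllipse(w),cv2.minEnclosingCircle(w))
s=ctrl.sense();print(s["time_s"],s["ee_rot"],s["eef_pos"],s["grip_width"])
```

```text
axis [ 506.7 -166.6   65.6] [ 505.4 -165.8] [ 507.8 -157.8]
ap [ 470.9 -118.6   68. ] [ 469.7 -118.3] [ 472.2 -114.7]
knobtop [ 542.6 -215.7  105.4] [ 540.7 -215.1] [ 544.  -209.9]
nib [ 458.2 -249.5   68.3] [ 457.1 -249.1] [ 459.4 -245.9]
pintop [531.7 259.6 139.7] [531.6 259.1] [531.6 262.8]
[570.5 307.4  90. ]
[556.8 116.2  90. ]
[485.1 121.9  90. ]
[498.6 313.2  90. ]
((506.3859558105469, -165.0570831298828), (155.25535583496094, 156.1513671875), 107.8927993774414) ((506.4808654785156, -164.91720581054688), 78.3929443359375)
1.5 [-0.   1.   0.2 -0. ] [ 175.5 -494.8  231.3] 1.0029827363045511
```

```bash
cat >> h.py <<'E'
def go(x,y,z,psi=None):
    "tool-frame shift (m) for the shift at current yaw, and az (rad)"
    s=ctrl.sense();w,qx,qy,qz=s["ee_rot"];p=np.array(s["eef_pos"])
    from scipy.spatial.transform import Rotation as Q
    R=Q.from_quat([qx,qy,qz,w]);d=R.inv().apply(np.array([x,y,z])-p)
    m=R.as_matrix();cur=np.arctan2(m[1,0],m[0,0]);T=Q.from_euler('z',psi if psi is not None else cur).as_matrix()@np.diag([1.,-1,-1])
    print("t",round(s["time_s"],2),"tcp",p.round(1),"psi",round(cur,3),"gw",round(s["grip_width"],3),"gf",s["grip_force"],"F",np.round(s["force"],1),"j",np.round(s["joints"],2))
    print("shift m",(d/1000).round(4),"rotvec",Q.from_matrix(m.T@T).as_rotvec().round(4))
E
python3 - <<'E'
from h import *
go(541.9,-213.6,140,0.634)
E
python3 - <<'E'
import cv2,numpy as np
t=cv2.imread("pics/top0.png")[195:222,138:160];
print(cv2.cvtColor(t,cv2.COLOR_BGR2GRAY)[3:20])
E
```

```text
t 1.5 tcp [ 175.5 -494.8  231.3] psi 0.341 gw 1.003 gf 0.0 F [ 0.5  0.4 -0.4] j [-1.45  0.31  1.5  -0.    1.33 -0.22]
shift m [ 0.4393 -0.1425  0.0913] rotvec [-1.000e-04 -0.000e+00 -2.931e-01]
[[189 187 188 185 185 185 187 187 188 187 184 185 187 186 187 187 183 188
  185 187 183 184]
 [189 187 185 187 188 182 187 186 186 185 185 186 184 190 184 186 184 185
  187 183 187 183]
 [187 186 184 186 186 185 183 183 186 185 185 183 184 186 187 184 185 185
  185 181 184 184]
 [188 185 185 184 186 185 183 187 185 186 184 184 181 181 184 183 184 183
  183 182 185 183]
 [188 183 186 185 184 180 180 184 183 186 185 185 183 184 181 185 182 184
  183 183 183 187]
 [183 183 184 186 179 164 164 170 176 180 181 183 185 187 182 188 183 184
  185 182 182 181]
 [185 185 190 183 170 140 124 136 144 157 164 174 179 181 186 185 182 186
  183 184 182 183]
 [188 186 189 178 152 110  86  94 101 119 128 141 147 163 174 176 182 183
  183 185 186 185]
 [187 187 191 175 134  88  71  73  77  84  90  95 108 118 134 146 162 173
  183 183 184 185]
 [188 190 186 164 119  78  71  73  75  78  79  85  80  75  74  89 118 149
  176 184 186 184]
 [187 185 179 152 101  74  71  72  78  79  82  84  66  41  32  43  79 131
  173 183 188 185]
 [187 187 174 133  87  72  71  72  76  79  82  79  55  28   7  28  78 135
  175 188 185 183]
 [188 188 166 117  74  65  72  76  76  79  83  75  50  21  15  39 102 155
  181 184 186 183]
 [187 184 159 114  72  69  70  71  75  78  80  65  34  19  18  56 118 167
  187 186 184 185]
 [187 181 166 133 105  92  87  78  73  77  69  53  22   8  29  83 139 178
  185 186 185 183]
 [185 184 177 165 148 141 126 109  95  92  77  51  31  24  44  98 156 182
  185 184 183 183]
 [186 185 186 182 180 175 163 153 144 128 113  92  85  78  82 124 166 184
  185 183 182 182]]
```

Request:
send_rows(targets=[[-0.2,0.055,-0.018,0.011,0,0,0],[-0.2,0.055,-0.018,0.011,0,0,0],[-0.2,0.055,-0.018,0.011,0,0,0],[-0.2,0.055,-0.018,0.011,0,0,0],[-0.2,0.055,-0.018,0.011,0,0,0],[-0.2,0.055,-0.018,0.011,0,0,0],[-0.2,0.055,-0.017,0.012,0,0,0],[-0.2,0.054,-0.017,0.012,0,0,0],[-0.2,0,0,0,0,0,-0.147],[-0.2,0,0,0,0,0,-0.147]], squeeze=60)

```text
time_s: 2.75
eef_pos: [542.2, -213.6, 140.9]
ee_rot: [-0.0, 0.949, 0.315, -0.0]
force: [0.8, -0.0, 0.6]
grip_width: 0.602
grip_force: 0.0
```

Run:
```python
from h import *
go(541.9,-213.6,81,0.634)
p=ctrl.capture("top");cv2.imwrite("pics/t2.png",cv2.resize(p["img"][150:270,270:430,::-1],(800,600),interpolation=cv2.INTER_CUBIC))
```

```text
t 2.75 tcp [ 542.2 -213.6  140.9] psi 0.641 gw 0.602 gf 0.0 F [ 0.8 -0.   0.6] j [-0.58  0.52  1.44 -0.    1.18  0.35]
shift m [-0.0002 -0.0001  0.0599] rotvec [-0.0005  0.0002  0.007 ]
```

View pics/t2.png

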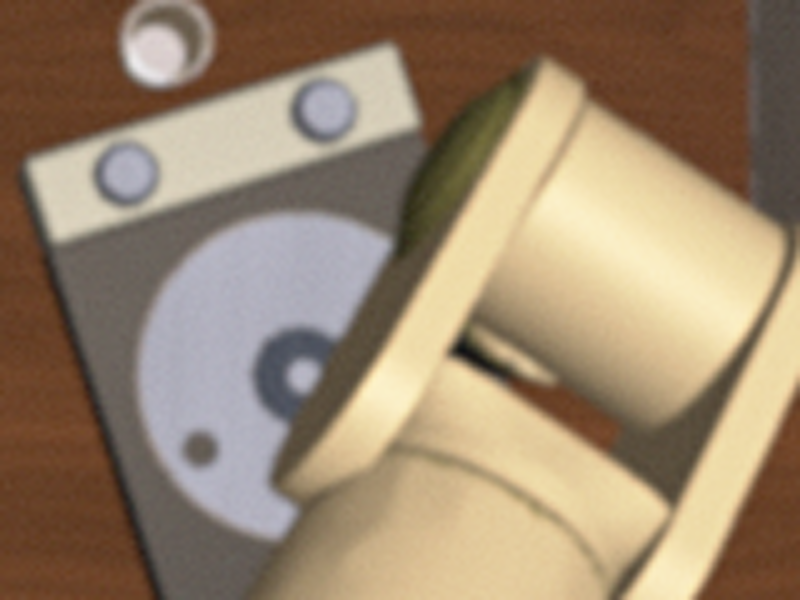

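The wrist hides the knob from above, but the turret (hub ≈(300,375), hole ≈(200,448) in this crop) hasn't moved. Going down and closing on the knob.

Request:
send_rows(targets=[[-0.2,0,0,0.02,0,0,0],[-0.2,0,0,0.02,0,0,0],[-0.2,0,0,0.02,0,0,0],[0.1,0,0,0,0,0,0],[0.6,0,0,0,0,0,0],[0.6,0,0,0,0,0,0],[0.6,0,0,0,0,0,0],[0.6,0,0,0,0,0,0],[0.6,0,0,0,0,0,0],[0.6,0,0,0,0,0,0]], squeeze=60)

```text
time_s: 4.05
eef_pos: [542.4, -214.9, 82.3]
ee_rot: [0.001, 0.95, 0.312, 0.001]
force: [2.6, -4.1, 3.3]
grip_width: 0.264
grip_force: 59.5
```

Run:
```python
from h import *
go(541.9,-213.6,81,0.634)
p=ctrl.capture("side");cv2.imwrite("pics/s3.png",cv2.resize(p["img"][100:220,230:390,::-1],(800,600),interpolation=cv2.INTER_CUBIC))
```

```text
t 4.05 tcp [ 542.4 -214.9   82.3] psi 0.634 gw 0.264 gf 59.50385603355244 F [ 2.6 -4.1  3.3] j [-0.58  0.59  1.49 -0.    1.06  0.36]
shift m [ 0.0004 -0.0014  0.0013] rotvec [ 0.0028 -0.0008  0.0005]
```

View pics/s3.png

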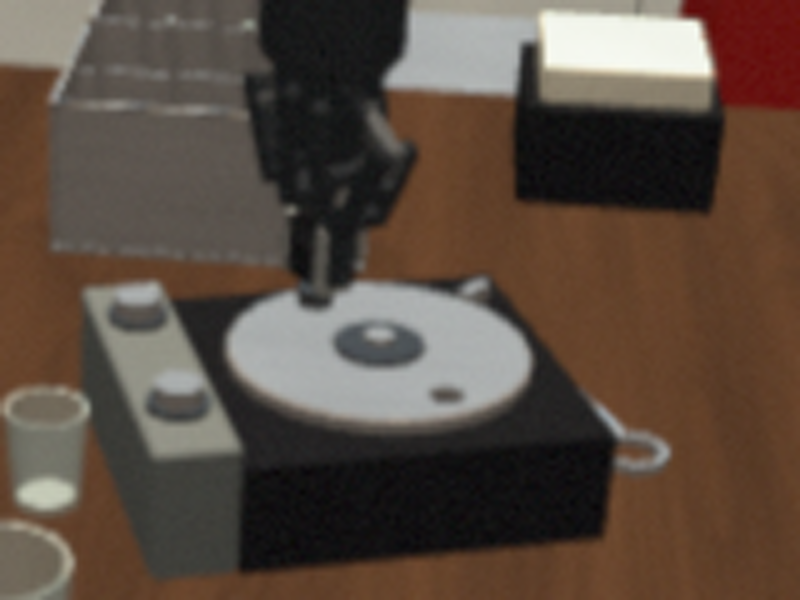

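The fingers hold the knob. It sits about 1.5 mm further out than I assumed, which puts the axis near (507,-167) and fits every measured radius. Lifting now.

Request:
send_rows(targets=[[0.6,0,0,-0.005,0,0,0],[0.6,0,0,-0.005,0,0,0],[0.6,0,0,-0.005,0,0,0],[0.6,0,0,0,0,0,0],[0.6,0,0,0,0,0,0],[0.6,0,0,0,0,0,0],[0.6,0,0,0,0,0,0],[0.6,0,0,0,0,0,0],[0.6,0,0,0,0,0,0],[0.6,0,0,0,0,0,0]], squeeze=60)

```text
time_s: 5.35
eef_pos: [542.4, -214.9, 96.2]
ee_rot: [0.001, 0.95, 0.312, 0.001]
force: [5.7, -6.9, -5.5]
grip_width: 0.27
grip_force: 59.1
```

Run:
```python
from h import *
go(541.9,-213.6,81,0.634)
# arc rows: command starts at C0, knob arc about axis
ax=np.array([507,-166.8]); n=12; tot=1.169; st=tot/n; r=60.2
# relative to tool frame (yaw psi), tool y is radial outward at start (psi=-53.7+90=36.3deg)
psi=0.634; th=psi-np.pi/2
prev=ax+r*np.array([np.cos(th),np.sin(th)])
for k in range(n):
    th2=th-st; new=ax+r*np.array([np.cos(th2),np.sin(th2)]);d=new-prev
    tx=np.array([np.cos(psi),np.sin(psi)]);ty=np.array([np.sin(psi),-np.cos(psi)])
    if k==0 : print((d@tx).round(2),(d@ty).round(2),st,"end",ax+r*np.array([np.cos(th-tot),np.sin(th-tot)]))
    psi-=st;th=th2;prev=new
```

```text
t 5.35 tcp [ 542.4 -214.9   96.2] psi 0.634 gw 0.27 gf 59.060971706639975 F [ 5.7 -6.9 -5.5] j [-0.58  0.57  1.48 -0.    1.09  0.36]
shift m [ 0.0004 -0.0014  0.0152] rotvec [ 0.0023 -0.0006  0.0004]
-5.86 -0.29 0.09741666666666667 end [ 476.30756943 -218.58817148]
```

Lifted 13.9 mm. Swinging clockwise along the arc, after taking out the 1.5 mm radial offset.

Request:
send_rows(targets=[[0.6,0,0.0015,0,0,0,0],[0.6,-0.0059,-0.0003,0,0,0,0.0974],[0.6,-0.0059,-0.0003,0,0,0,0.0974],[0.6,-0.0059,-0.0003,0,0,0,0.0974],[0.6,-0.0059,-0.0003,0,0,0,0.0974],[0.6,-0.0059,-0.0003,0,0,0,0.0974],[0.6,-0.0059,-0.0003,0,0,0,0.0974],[0.6,0,0,0,0,0,0],[0.6,0,0,0,0,0,0],[0.6,0,0,0,0,0,0]], squeeze=60)

```text
time_s: 6.6
eef_pos: [509.6, -226.7, 96.0]
ee_rot: [-0.0, 1.0, 0.026, -0.0]
force: [1.7, 0.3, -6.2]
grip_width: 0.268
grip_force: 59.2
```

Run:
```python
from h import *
go(476.3,-218.6,96,-0.535)
```

```text
t 6.6 tcp [ 509.6 -226.7   96. ] psi 0.052 gw 0.268 gf 59.16617868700996 F [ 1.7  0.3 -6.2] j [-0.63  0.52  1.56  0.    1.06  0.89]
shift m [-0.0328 -0.0098  0.    ] rotvec [-0.0007  0.0011  0.5866]
```

Request:
send_rows(targets=[[0.6,-0.0059,-0.0003,0,0,0,0.0974],[0.6,-0.0059,-0.0003,0,0,0,0.0974],[0.6,-0.0059,-0.0003,0,0,0,0.0974],[0.6,-0.0059,-0.0003,0,0,0,0.0974],[0.6,-0.0059,-0.0003,0,0,0,0.0974],[0.6,-0.0059,-0.0003,0,0,0,0.0974],[0.6,0,0,0,0,0,0],[0.6,0,0,0,0,0,0],[0.6,0,0,0,0,0,0],[0.6,0,0,0,0,0,0]], squeeze=60)

```text
time_s: 7.85
eef_pos: [476.0, -218.4, 96.2]
ee_rot: [-0.0, 0.965, -0.263, -0.0]
force: [4.2, 3.1, -7.0]
grip_width: 0.269
grip_force: 59.2
```

Run:
```python
from h import *
go(476.3,-218.6,96,-0.535)
p=ctrl.capture("side");cv2.imwrite("pics/s4.png",cv2.resize(p["img"][130:205,260:360,::-1],(800,600),interpolation=cv2.INTER_CUBIC))
t=ctrl.capture("top")
for q in("aperture","turret_axis","index_nib"):
  for c,n in((p,"s"),(t,"t")): print(q,n,[(round(r["score"],2),np.round(r["point"],1),atz(c,r["point"],70).round(1)) for r in ctrl.landmark_of(q,c)[:2]])
```

```text
t 7.85 tcp [ 476.  -218.4   96.2] psi -0.533 gw 0.269 gf 59.23610883532092 F [ 4.2  3.1 -7. ] j [-0.65  0.46  1.67  0.    1.01  1.45]
shift m [0.0004 0.0001 0.0002] rotvec [-0.0007  0.0003  0.0025]
aperture s [(0.57, array([295.5, 176.4]), array([ 531.4, -119.3,   70. ]))]
aperture t [(0.78, array([309.4, 213.2]), array([ 533.1, -116.2,   70. ]))]
turret_axis s [(0.77, array([309. , 170.7]), array([ 498.8, -156.4,   70. ]))]
turret_axis t [(0.74, array([329.9, 224.3]), array([ 507.6, -165.5,   70. ])), (0.58, array([305.1, 211.3]), array([ 537.4, -105.8,   70. ]))]
index_nib s [(0.87, array([321.7, 157.4]), array([ 467. , -242.1,   70. ]))]
index_nib t []
```

View pics/s4.png

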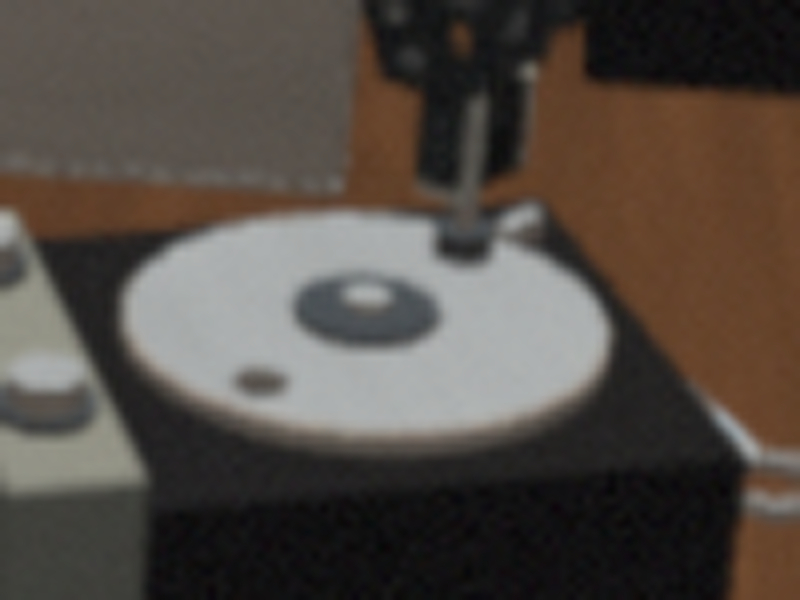

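The hub ≈(367,315), hole ≈(262,381), bush ≈(463,245) and nib ≈(522,222) lie on one line. Lowering with the knob still gripped shows whether it drops.

Request:
send_rows(targets=[[0.6,0,0,0.003,0,0,0],[0.6,0,0,0.003,0,0,0],[0.6,0,0,0.003,0,0,0],[0.6,0,0,0.003,0,0,0],[0.6,0,0,0,0,0,0],[0.6,0,0,0,0,0,0],[0.6,0,0,0,0,0,0],[0.6,0,0,0,0,0,0],[0.6,0,0,0,0,0,0],[0.6,0,0,0,0,0,0]], squeeze=60)

```text
time_s: 9.5
eef_pos: [476.1, -218.4, 84.5]
ee_rot: [-0.0, 0.965, -0.263, 0.0]
force: [4.2, 3.2, -4.4]
grip_width: 0.268
grip_force: 59.4
```

It went below the land height with the spring still pulling down, so it is in the slot. Releasing.

Request:
send_rows(targets=[[0.6,0,0,0.002,0,0,0],[0.6,0,0,0,0,0,0],[0.1,0,0,0,0,0,0],[-0.2,0,0,0,0,0,0],[-0.2,0,0,0,0,0,0],[-0.2,0,0,0,0,0,0],[-0.2,0,0,-0.02,0,0,0],[-0.2,0,0,-0.05,0,0,0],[-0.2,0,0,-0.05,0,0,0],[-0.2,0,0,-0.05,0,0,0]], squeeze=60)

```text
time_s: 10.75
eef_pos: [475.5, -218.6, 254.0]
ee_rot: [0.0, 0.965, -0.264, 0.0]
force: [0.8, 0.2, -0.5]
grip_width: 0.602
grip_force: 0.0
```

Run:
```python
from h import *
go(531.6,259.4,225,-0.22)
p=ctrl.capture("side");cv2.imwrite("pics/s5.png",cv2.resize(p["img"][130:205,260:360,::-1],(800,600),interpolation=cv2.INTER_CUBIC))
```

```text
t 10.75 tcp [ 475.5 -218.6  254. ] psi -0.534 gw 0.602 gf 0.0 F [ 0.8  0.2 -0.5] j [-0.65  0.29  1.46 -0.    1.38  1.45]
shift m [-0.195 -0.44   0.029] rotvec [ 2.000e-04 -1.000e-04 -3.139e-01]
```

View pics/s5.png

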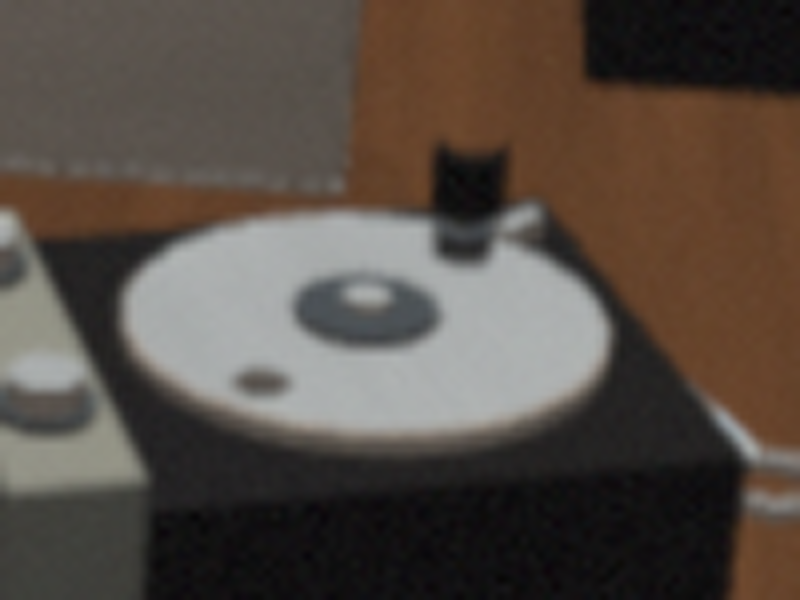

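The plunger is home: the knob sits directly on the bush at ≈(465,205), in line with hub and nib. On to the pin.

Request:
send_rows(targets=[[-0.2,-0.0244,-0.055,0.0036,0,0,0],[-0.2,-0.0244,-0.055,0.0036,0,0,0],[-0.2,-0.0244,-0.055,0.0036,0,0,0],[-0.2,-0.0244,-0.055,0.0036,0,0,0],[-0.2,-0.0244,-0.055,0.0036,0,0,0],[-0.2,-0.0244,-0.055,0.0036,0,0,0],[-0.2,-0.0244,-0.055,0.0036,0,0,0],[-0.2,-0.0244,-0.055,0.0036,0,0,0],[-0.2,0,0,0,0,0,-0.157],[-0.2,0,0,0,0,0,-0.157]], squeeze=60)

```text
time_s: 12.05
eef_pos: [531.5, 260.1, 222.9]
ee_rot: [0.0, 0.994, -0.106, -0.0]
force: [-0.9, 0.8, -0.6]
grip_width: 0.598
grip_force: 0.0
```

Run:
```python
from h import *
go(531.6,259.4,103,-0.22)
```

```text
t 12.05 tcp [531.5 260.1 222.9] psi -0.213 gw 0.598 gf 0.0 F [-0.9  0.8 -0.6] j [ 0.26  0.47  1.3  -0.    1.38  2.04]
shift m [0.0003 0.0006 0.1199] rotvec [0.0005 0.0005 0.0067]
```

Request:
send_rows(targets=[[-0.2,0,0.0006,0.03,0,0,0],[-0.2,0,0,0.03,0,0,0],[-0.2,0,0,0.03,0,0,0],[-0.2,0,0,0.03,0,0,0],[0.1,0,0,0,0,0,0],[0.7,0,0,0,0,0,0],[0.7,0,0,0,0,0,0],[0.7,0,0,0,0,0,0],[0.7,0,0,0,0,0,0],[0.7,0,0,0,0,0,0]], squeeze=60)

```text
time_s: 13.3
eef_pos: [532.2, 259.0, 104.9]
ee_rot: [-0.0, 0.994, -0.11, 0.001]
force: [-1.1, 0.5, 6.1]
grip_width: 0.227
grip_force: 59.3
```

Run:
```python
from h import *
go(531.6,259.4,220,-0.22)
p=ctrl.capture("side");cv2.imwrite("pics/s6.png",cv2.resize(p["img"][165:300,200:380,::-1],(800,600),interpolation=cv2.INTER_CUBIC))
```

```text
t 13.3 tcp [532.2 259.  104.9] psi -0.22 gw 0.227 gf 59.287612438201904 F [-1.1  0.5  6.1] j [ 0.26  0.58  1.45 -0.    1.12  2.05]
shift m [-0.0005 -0.0004 -0.1151] rotvec [-0.0011 -0.0023  0.0001]
```

View pics/s6.png

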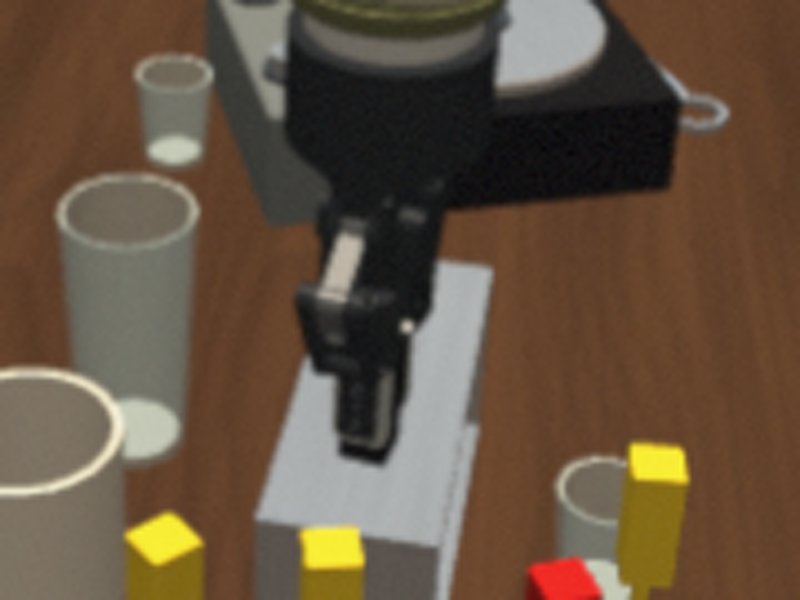

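Pin gripped squarely by its handle, at ≈(365,410) in the crop. Lift it straight out while I re-measure the hole.

Request:
send_rows(targets=[[0.7,0,0,-0.01,0,0,0],[0.7,0,0,-0.015,0,0,0],[0.7,0,0,-0.02,0,0,0],[0.7,0,0,-0.025,0,0,0],[0.7,0,0,-0.03,0,0,0],[0.7,0,0,-0.03,0,0,0],[0.7,0,0,0,0,0,0],[0.7,0,0,0,0,0,0],[0.7,0,0,0,0,0,0],[0.7,0,0,0,0,0,0]], squeeze=60)

```text
time_s: 14.6
eef_pos: [531.4, 258.8, 232.8]
ee_rot: [0.0, 0.994, -0.11, -0.001]
force: [-0.4, -0.2, 0.0]
grip_width: 0.229
grip_force: 58.6
```

Run:
```python
from h import *
p=ctrl.capture("side");t=ctrl.capture("top")
a=cv2.resize(p["img"][140:290,215:355,::-1],(400,430),interpolation=cv2.INTER_CUBIC)
b=cv2.resize(t["img"][180:255,280:350,::-1],(400,430),interpolation=cv2.INTER_CUBIC)
cv2.imwrite("pics/s7.png",np.hstack([a,b]))
for q in("aperture","turret_axis"):
  r=ctrl.landmark_of(q,t)[:2];print(q,[(x["score"],x["point"],atz(t,x["point"],70)) for x in r])
for q in("pin_tip","pin_grip"):
  for c in(p,t): print(q,[(round(x["score"],2),np.round(x["point"],1)) for x in ctrl.landmark_of(q,c)[:4]])
print(proj(p,[532.2,259,143.5]),proj(t,[537,-115,70]))
# dark blob (aperture) centroid in top
g=cv2.cvtColor(t["img"],cv2.COLOR_RGB2GRAY).astype(float)[205:222,300:318];w=np.clip(g.max()*0.85-g,0,None)
yy,xx=np.mgrid[205:222,300:318];c=((w*xx).sum()/w.sum(),(w*yy).sum()/w.sum());print(c,atz(t,c,70))
go(537,-115,220,-0.22)
```

```text
aperture [(0.95, [310.1, 211.6], array([ 536.95835015, -117.829829  ,   70.        ])), (0.26, [347.5, 275.0], array([ 388.4025422 , -208.24444761,   70.        ]))]
turret_axis [(0.64, [327.8, 223.9], array([ 508.42468423, -160.50312826,   70.        ]))]
pin_tip [(0.87, array([233.9, 343.1])), (0.84, array([339.9, 324.4])), (0.76, array([320.9, 355.1])), (0.69, array([272.7, 342.5]))]
pin_tip [(0.65, array([116.3, 240.6]))]
pin_grip [(0.96, array([348.5, 278.6])), (0.94, array([271.3, 298.9])), (0.88, array([237.2, 298.7])), (0.74, array([286.2, 192.1]))]
pin_grip [(0.52, array([103.5, 241.2])), (0.28, array([303.2, 213.7]))]
[284.83965812 240.44625098] [308.92029607 211.55817739]
(np.float64(306.3815559208781), np.float64(209.4049071078821)) [ 542.03293979 -108.85743111   70.        ]
t 15.0 tcp [531.6 258.8 233.5] psi -0.22 gw 0.23 gf 58.553935289382935 F [ 0.6  0.1 -0.7] j [0.26 0.46 1.28 0.   1.4  2.05]
shift m [0.0869 0.3636 0.0135] rotvec [-0.  0.  0.]
```

View pics/s7.png

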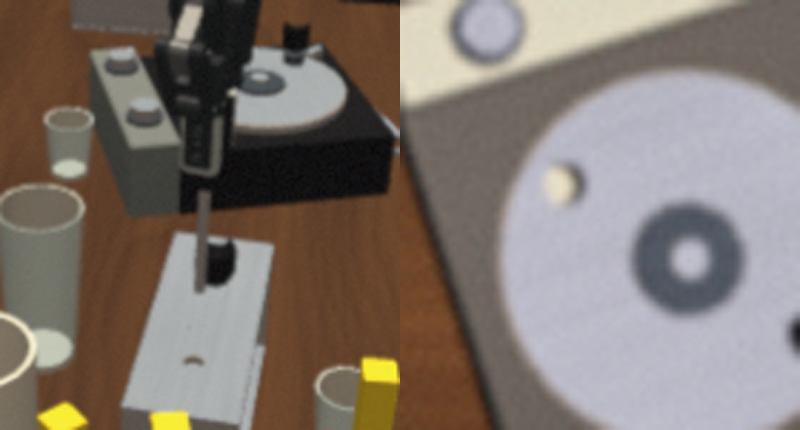

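The pin hangs upright, with the tip at ≈(200,292) in the left crop, where I predicted it. The cream button shows through the hole at ≈(564,184) in the right crop, which gives (536.5,-115). Carrying the pin over it.

Request:
send_rows(targets=[[0.7,0.006,0.026,0,0,0,0],[0.7,0.0124,0.052,0,0,0,0],[0.7,0.0124,0.052,0,0,0,0],[0.7,0.0124,0.052,0,0,0,0],[0.7,0.0124,0.052,0,0,0,0],[0.7,0.0124,0.052,0,0,0,0],[0.7,0.0124,0.052,0,0,0,0],[0.7,0.006,0.026,0,0,0,0],[0.7,0,0,0.02,0,0,0],[0.7,0,0,0.02,0,0,0]], squeeze=60)

```text
time_s: 16.25
eef_pos: [536.4, -115.7, 193.1]
ee_rot: [0.0, 0.994, -0.11, 0.0]
force: [-0.8, 0.2, -0.6]
grip_width: 0.225
grip_force: 58.8
```

Run:
```python
from h import *
go(536.5,-115,166,-0.22)
```

```text
t 16.25 tcp [ 536.4 -115.7  193.1] psi -0.221 gw 0.225 gf 58.78515601158142 F [-0.8  0.2 -0.6] j [-0.43  0.4   1.48  0.    1.26  1.37]
shift m [-0.0001 -0.0007  0.0271] rotvec [ 0.     -0.0005 -0.0009]
```

Request:
send_rows(targets=[[0.7,0,-0.0007,0.01,0,0,0],[0.7,0,0,0.01,0,0,0],[0.7,0,0,0.005,0,0,0],[0.7,0,0,0,0,0,0],[0.7,0,0,0,0,0,0],[0.7,0,0,0,0,0,0],[0.7,0,0,0,0,0,0],[0.7,0,0,0,0,0,0],[0.7,0,0,0,0,0,0],[0.7,0,0,0,0,0,0]], squeeze=60)

```text
time_s: 17.5
eef_pos: [536.6, -114.6, 168.5]
ee_rot: [0.0, 0.994, -0.11, -0.0]
force: [0.1, 0.7, -0.1]
grip_width: 0.227
grip_force: 58.8
```

Run:
```python
from h import *
go(536.5,-115,114,-0.22)
p=ctrl.capture("side");a=cv2.resize(p["img"][135:195,260:340,::-1],(800,600),interpolation=cv2.INTER_CUBIC)
cv2.imwrite("pics/s8.png",a)
print((proj(p,[536.5,-115,70])-[260,135])*10,(proj(p,[536.5,-115,78])-[260,135])*10)
```

```text
t 17.5 tcp [ 536.6 -114.6  168.5] psi -0.22 gw 0.227 gf 58.78591775894165 F [ 0.1  0.7 -0.1] j [-0.42  0.42  1.52 -0.    1.21  1.37]
shift m [-0.      0.0004  0.0545] rotvec [0. 0. 0.]
[333.56108177 420.46870582] [335.32487768 392.05595681]
```

View pics/s8.png

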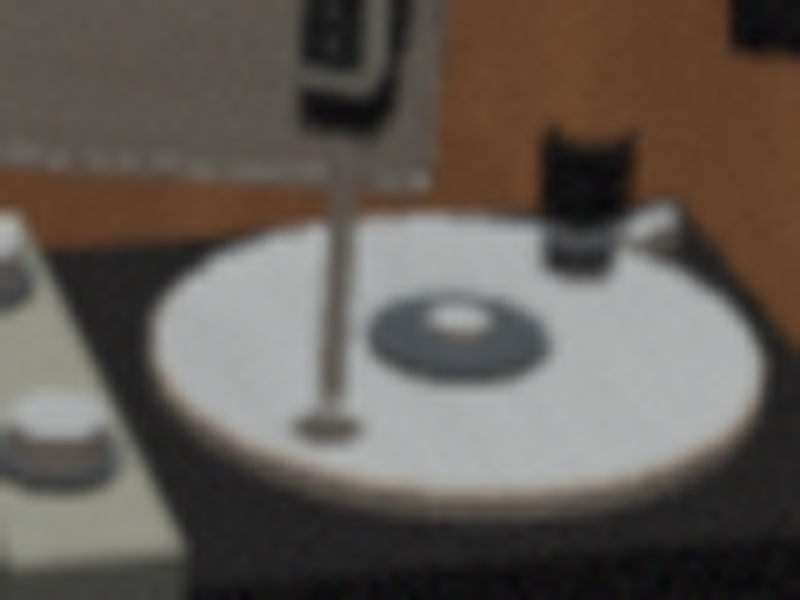

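Tip at ≈(330,406), directly above the hole at ≈(327,428), so they line up. Going in carefully.

Request:
send_rows(targets=[[0.7,0,0,0.004,0,0,0],[0.7,0,0,0.004,0,0,0],[0.7,0,0,0.004,0,0,0],[0.7,0,0,0.004,0,0,0],[0.7,0,0,0.004,0,0,0],[0.7,0,0,0.004,0,0,0],[0.7,0,0,0.004,0,0,0],[0.7,0,0,0,0,0,0],[0.7,0,0,0,0,0,0],[0.7,0,0,0,0,0,0]], squeeze=60)

```text
time_s: 18.8
eef_pos: [536.7, -114.6, 140.7]
ee_rot: [0.0, 0.994, -0.11, 0.0]
force: [-0.3, -0.6, -0.5]
grip_width: 0.225
grip_force: 58.8
```

Through the hole with no contact; the tip is at about 50 mm. Next comes the button: touch expected near TCP 130, fully down near 122.

Request:
send_rows(targets=[[0.7,0,0,0.004,0,0,0],[0.7,0,0,0.004,0,0,0],[0.7,0,0,0.003,0,0,0],[0.7,0,0,0.002,0,0,0],[0.7,0,0,0,0,0,0],[0.7,0,0,0,0,0,0],[0.7,0,0,0,0,0,0],[0.7,0,0,0,0,0,0],[0.7,0,0,0,0,0,0],[0.7,0,0,0,0,0,0]], squeeze=60)

```text
time_s: 20.05
eef_pos: [536.6, -114.6, 127.5]
ee_rot: [-0.0, 0.994, -0.11, 0.0]
force: [-0.6, 1.0, 2.9]
grip_width: 0.228
grip_force: 59.2
```

Contact at 2.9 N, the right size for the button spring. Pressing on.

Request:
send_rows(targets=[[0.7,0,0,0.002,0,0,0],[0.7,0,0,0.002,0,0,0],[0.7,0,0,0.002,0,0,0],[0.7,0,0,0.002,0,0,0],[0.7,0,0,0.001,0,0,0],[0.7,0,0,0,0,0,0],[0.7,0,0,0,0,0,0],[0.7,0,0,0,0,0,0],[0.7,0,0,0,0,0,0],[0.7,0,0,0,0,0,0]], squeeze=60)

```text
time_s: 21.3
eef_pos: [537.7, -114.9, 121.1]
ee_rot: [0.001, 0.994, -0.11, 0.002]
force: [-3.9, 2.7, 23.1]
grip_width: 0.225
grip_force: 62.4
```

23 N after about 8 mm of travel means the button has bottomed out. Easing the push a little, then checking that it holds.

Request:
send_rows(targets=[[0.7,0,0,-0.0005,0,0,0],[0.7,0,0,0,0,0,0],[0.7,0,0,0,0,0,0],[0.7,0,0,0,0,0,0],[0.7,0,0,0,0,0,0],[0.7,0,0,0,0,0,0],[0.7,0,0,0,0,0,0],[0.7,0,0,0,0,0,0],[0.7,0,0,0,0,0,0],[0.7,0,0,0,0,0,0]], squeeze=60)

```text
time_s: 22.55
eef_pos: [537.6, -114.9, 121.3]
ee_rot: [0.0, 0.994, -0.11, 0.002]
force: [-3.8, 1.9, 19.7]
grip_width: 0.228
grip_force: 61.7
```

```bash
python3 -c "
from rig import ctrl
print(ctrl.finish_job())"
```

```text
the job is handed in; nothing more can be done
None
```

I handed the job in at about 22.6 s. The turret is turned to service with the plunger down, and the gripped, upright pin holds the button down at about 20 N after roughly 8 mm of travel. I had used up my picture views, so that last push was checked by force and travel only.

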